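# Set the stock tags of the vial racks

### The arm

A 6-joint arm with a two-finger parallel gripper is mounted at the origin on a cart in front of the work surface, level with it; the furniture and walls round the work are solid. World frame = base frame: x ahead of the robot, y to its left, z up, the work surface at z = 0. Lengths are in mm, angles in rad, forces in N, time in s.
With the tool pointing down it reaches from about 350 to 775 mm from the base axis. Payload 7.3 kg.
Tool frame: the origin (TCP) lies between the finger pads; the fingertips stand 14 mm ahead of it and the grasp point (between the pads) lies 5 mm behind it; z points along the fingers, y is the line along which they close (so a half turn about z gives the same grasp; the last joint's range is limited). The gripper opens to 92 mm and grips with 3 to 60 N. Pads are 19 mm wide; open, the fingers measure 130 mm over their backs; the gripper's body (75 mm by 190 mm) begins 47 mm behind the grasp point.
Start: joints at [-0.146, 0.342, 1.524, -0, 1.275, -0.146], TCP at [525.018, 0.02, 240.741] pointing down, gripper open.
Joint ranges: [-2.53, 2.53], [-0.77, 2.02], [0.04, 2.7], [-1, 4.14], [0.28, 2.66], [-3.11, 3.11]. Speed limits (rad/s): [2.57, 2.57, 3.14, 3.14, 3.14, 3.14].

### API

Orientations are given as [roll, pitch, yaw] about the fixed x, y, z axes, in that order (R = Rz(yaw) Ry(pitch) Rx(roll)).
In Python, from plant import get_obs, cams, close_job gives the robot as it stands. The module is installed in compiled form; this text tells all that it offers.
- The arm moves only by the shell command python3 -m creep 'ROWS'. ROWS is JSON, a list of rows, each an object of numbers: "hand": the opening, from 0 (shut) to 1 (fully open); "tx", "ty", "tz": the shift along the tool's x, y, z in m; "spin": the turn about the tool's z in degrees. In form: [{"hand": .., "tx": .., "ty": .., "tz": .., "spin": ..}, ...]. A call has 1 to 5 rows; each row shifts and turns the commanded pose from where the row before left it, along the tool's axes as they then stand; what a row does not reach is not made up. A row lasts 1/8 s, in which the tool goes at most 62.5 mm and 10.7 degrees, less where a joint would pass 70% of its speed; a pose out of reach is approached as far as the arm can. A call is refused whole if a number of a shift passes 0.0625 or a number of a turn 10.7, either way. A call with a gripper value outside its range is refused whole. The fingers move at their own pace and stop on an object; the grip force is fixed at half the most. Time passes only in rows, so rows that do not move let the fingers close. It gives the time, the measured TCP pose, the force, the opening and the grip force at its end, in the units of the state.
- get_obs(): the state, without advancing time (a new reading comes with each control period).
- cams.capture(name): name is "scene" or "side" or "wrist"; returns a dict with "color" (400x640x3 uint8, red, green, blue), "K" (3x3 intrinsics, pixels), "k1" (the pictures are not rectified: a ray, as slopes to the right and down, at radius r is drawn at 1 + k1 r^2 times it, then the intrinsics apply), "R" (3x3) and "t" (3): a world point X has camera coordinates R X + t. Camera axes: x right, y down, z forward; pixel columns grow to the right and rows downward; lengths in mm; the calibration is good to about 2 mm. A picture is of the moment at which its call begins. There is no depth.
- close_job(): hands the job in; it is judged then, once.
The state is a dict: "time": time; "joint_positions": joint angles; "dq": joint speeds; "tau": joint torques, N m; "tool_pos": TCP position; "tcp_rot": TCP orientation; "contact_force": force on the tool from outside, world axes, zero at the start; "moment": the same for the moment, N m; "grip_width": finger opening in mm; "finger_force": force on a finger pad.
Only numpy, scipy, OpenCV 4.12 (cv2) and the standard library are available. Lean on these libraries where they do the work, as an engineer would, in place of code of your own. Each camera call takes 0.05 s, during which the arm holds its last target. There are 200 camera calls.

### The job

Flip the hinged tags on the white board so that only the racks holding all four vials show the green face (facing up) of the tag in front of them, and a rack that is not full shows its red face up; each tag must end fully over against its stop. Push the tags over gently with a fingertip; do not pick up, knock over or shift any of the vials, the tape roll or the timer.

Things in the scene. Friction and masses are not known exactly. Their poses are not given: they have to be found in the camera images.
- board: white board 190 x 380 x 10 mm, fixed on the worktop; origin at the centre of its underside; +x points away from the robot, +y left, z up (yaw varies). Three bays side by side, parted by grey lines, at y = +120, 0, -120 mm; each has a hinged tag at the front (x = -55 mm) and a vial rack behind it (x = +35 mm).
- flap_a (a joint): flap of tag a: smooth plate 44 mm wide (along the board's x), 42 mm from hinge to free edge, 4 mm thick, 30 g, one face green, one red. Turns about its lower edge on an axis along the board's x: 0 upright; +0.785 rad (stop) leans to the board's -y (right), GREEN up; -0.785 (stop) leans left, RED up. No spring: past upright it falls over; within 0.15 rad of upright it may stick. Under 1 N turns it.
- tag_a: black hinge foot of tag a, 62 x 30 mm, fixed in one of the bays (which varies); origin at the centre of its underside, 10 mm above the worktop; axes as the board's. Hinge axis 14 mm above this origin. Worktop to top of foot 29 mm. Free edge at a stop: 30 mm beside the hinge, 54 mm above the worktop; upright 66 mm. A neighbour's edge leaning this way is 90 mm off.
- rack_a: clear rack 34 x 110 x 26 mm, fixed in one of the bays (which varies), axes as the board's, a row of four compartments along its y (centres y = -40, -13.5, 13.5, 40 mm); origin at the centre of its underside, 10 mm above the worktop. Full when all four compartments hold a vial. Its tag is the one right in front of it, 90 mm nearer the robot.
- flap_b (a joint): flap of tag b: smooth plate 44 mm wide (along the board's x), 42 mm from hinge to free edge, 4 mm thick, 30 g, one face green, one red. Turns about its lower edge on an axis along the board's x: 0 upright; +0.785 rad (stop) leans to the board's -y (right), GREEN up; -0.785 (stop) leans left, RED up. No spring: past upright it falls over; within 0.15 rad of upright it may stick. Under 1 N turns it.
- tag_b: black hinge foot of tag b, 62 x 30 mm, fixed in one of the bays (which varies); origin at the centre of its underside, 10 mm above the worktop; axes as the board's. Hinge axis 14 mm above this origin. Worktop to top of foot 29 mm. Free edge at a stop: 30 mm beside the hinge, 54 mm above the worktop; upright 66 mm. A neighbour's edge leaning this way is 90 mm off.
- rack_b: clear rack 34 x 110 x 26 mm, fixed in one of the bays (which varies), axes as the board's, a row of four compartments along its y (centres y = -40, -13.5, 13.5, 40 mm); origin at the centre of its underside, 10 mm above the worktop. Full when all four compartments hold a vial. Its tag is the one right in front of it, 90 mm nearer the robot.
- flap_c (a joint): flap of tag c: smooth plate 44 mm wide (along the board's x), 42 mm from hinge to free edge, 4 mm thick, 30 g, one face green, one red. Turns about its lower edge on an axis along the board's x: 0 upright; +0.785 rad (stop) leans to the board's -y (right), GREEN up; -0.785 (stop) leans left, RED up. No spring: past upright it falls over; within 0.15 rad of upright it may stick. Under 1 N turns it.
- tag_c: black hinge foot of tag c, 62 x 30 mm, fixed in one of the bays (which varies); origin at the centre of its underside, 10 mm above the worktop; axes as the board's. Hinge axis 14 mm above this origin. Worktop to top of foot 29 mm. Free edge at a stop: 30 mm beside the hinge, 54 mm above the worktop; upright 66 mm. A neighbour's edge leaning this way is 90 mm off.
- rack_c: clear rack 34 x 110 x 26 mm, fixed in one of the bays (which varies), axes as the board's, a row of four compartments along its y (centres y = -40, -13.5, 13.5, 40 mm); origin at the centre of its underside, 10 mm above the worktop. Full when all four compartments hold a vial. Its tag is the one right in front of it, 90 mm nearer the robot.
- vial_1: loose glass vial with a screw cap, 16 mm diameter, 58 mm tall, standing in a compartment of one of the racks (top 72 mm above the worktop); origin at the centre of its underside.
- vial_2: loose glass vial with a screw cap, 16 mm diameter, 58 mm tall, standing in a compartment of one of the racks (top 72 mm above the worktop); origin at the centre of its underside.
- vial_3: loose glass vial with a screw cap, 16 mm diameter, 58 mm tall, standing in a compartment of one of the racks (top 72 mm above the worktop); origin at the centre of its underside.
- vial_4: loose glass vial with a screw cap, 16 mm diameter, 58 mm tall, standing in a compartment of one of the racks (top 72 mm above the worktop); origin at the centre of its underside.
- vial_5: loose glass vial with a screw cap, 16 mm diameter, 58 mm tall, standing in a compartment of one of the racks (top 72 mm above the worktop); origin at the centre of its underside.
- vial_6: loose glass vial with a screw cap, 16 mm diameter, 58 mm tall, standing in a compartment of one of the racks (top 72 mm above the worktop); origin at the centre of its underside.
- vial_7: loose glass vial with a screw cap, 16 mm diameter, 58 mm tall, standing in a compartment of one of the racks (top 72 mm above the worktop); origin at the centre of its underside.
- vial_8: loose glass vial with a screw cap, 16 mm diameter, 58 mm tall, standing in a compartment of one of the racks (top 72 mm above the worktop); origin at the centre of its underside.
- vial_9: loose glass vial with a screw cap, 16 mm diameter, 58 mm tall, standing in a compartment of one of the racks (top 72 mm above the worktop); origin at the centre of its underside.
- vial_10: loose glass vial with a screw cap, 16 mm diameter, 58 mm tall, standing in a compartment of one of the racks (top 72 mm above the worktop); origin at the centre of its underside.
- tape: loose roll of green tape, 62 mm diameter, 18 mm high, lying beside the board on the left; origin at the centre of its underside.
- timer: loose white timer, 62 x 58 x 18 mm, lying beside the board on the right; origin at the centre of its underside.

How it is judged:
By the outcome, as a careful person would: the job done as asked, in the order asked, and still so for the second after the job is handed in, with the robot touching nothing.
It also fails if it takes over 54 s, if anything falls off the work surface, if the arm or the gripper's body presses on something with over 40 N, if the wrist force passes 120 N, or if a joint passes its speed limit or range.

## Working session

There is one attempt and no reset: what is moved stays moved. The work goes in short steps, Python scripts to look and compute and a shell command to move; the robot and the scene stay as the last step left them, time stands still between calls to the robot, and variables do not carry over. Pictures are saved under pics/ and viewed, at most 10 in all, crops included, and the job is handed in when it is done.

```bash
mkdir -p pics
cat > h.py <<'E'
import numpy as np, cv2, json
from plant import get_obs, cams
def cap(n,f):
    c=cams.capture(n); cv2.imwrite(f'pics/{f}.png',c['color'][:,:,::-1]); np.savez(f'pics/{f}.npz',**{k:c[k] for k in('K','k1','R','t')}); return c
def ray(f,u,v,z):
    c=np.load(f'pics/{f}.npz'); K=c['K']; k=float(c['k1']); 
    p=cv2.undistortPoints(np.array([[[u,v]]],float),K,np.array([k,0,0,0,0.]))[0,0]
    R=c['R'];o=-R.T@c['t'].ravel();d=R.T@np.array([p[0],p[1],1]);return o+d*(z-o[2])/d[2]
E
python3 - <<'E'
from h import *
for n in('scene','side','wrist'): cap(n,n+'0')
o=get_obs();print(o['time'],o['tool_pos'],o['tcp_rot'],o['grip_width'])
a=cv2.imread('pics/scene0.png');b=cv2.imread('pics/wrist0.png')
cv2.imwrite('pics/m0.png',cv2.resize(np.vstack([a,b]),(480,600)))
E
```

```text
0.15 [5.24722108e+02 5.41646556e-02 2.40199027e+02] [-3.14043782e+00 -1.51142173e-04  1.57078039e+00] 91.65633107819727
```

View pics/scene0.png

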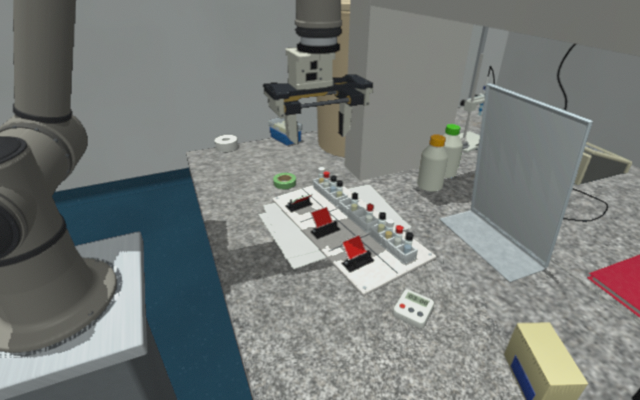

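View pics/wrist0.png

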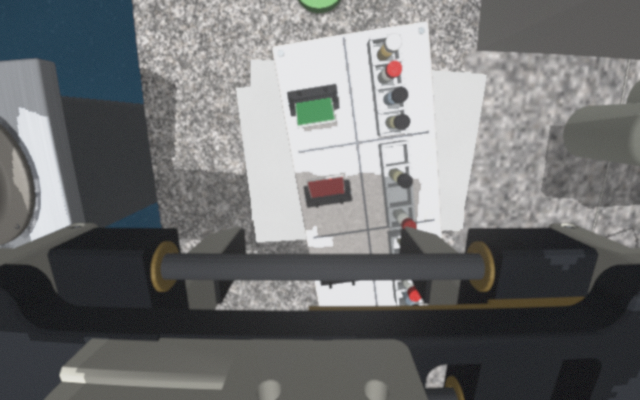

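The wrist view shows the left bay (tag at 315,110) green up with 4 vials, and the middle (327,188) red up. The right bay is hidden. The scene view shows red tags at (321,220) and (355,250). I'll enlarge the rack row.

Run:
```python
import cv2,numpy as np
a=cv2.imread('pics/scene0.png')[160:295,255:440]
b=cv2.imread('pics/side0.png')
cv2.imwrite('pics/c0.png',cv2.resize(a,(800,584),interpolation=cv2.INTER_CUBIC))
```

```text
(no output)
```

View pics/c0.png

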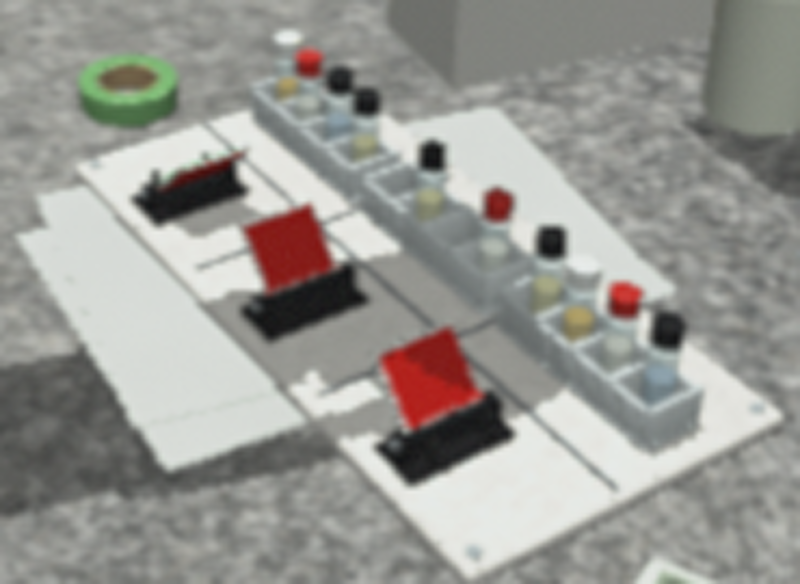

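View pics/side0.png

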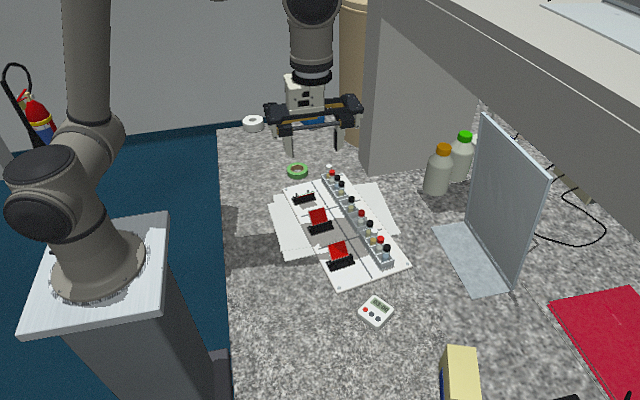

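All views agree: the left rack is full (tag green), the middle has 2 vials (tag red), and the right is full but its tag shows red. So only the right tag has to go over, towards -y. Next I'll locate it from crop points: board corners (470,578), (782,412), (78,165) and free edge (380,358), (450,328).

Run:
```python
from h import *
s=800/185
P=lambda n,x,y,z:print(n,ray('scene0',255+(x+.5)/s-.5,160+(y+.5)/s-.5,z).round(1))
P('FR',470,578,10);P('BR',782,412,10);P('FL',78,165,10)
P('edge n',380,358,54);P('edge f',450,328,54);P('hinge n',405,432,29);P('hinge f',480,400,29)
P('mid edge',245,230,54);P('mid edge f',310,205,54)
for n,u,v,z in[('wFL',274,47,10),('wBL',427,22,10),('greenedge',298,125,54),('greenedge',334,122,54),('rededge',309,181,54),('rededge',344,178,54)]: print(n,ray('wrist0',u,v,z).round(1))
```

```text
FR [ 521.5 -216.7   10. ]
BR [ 707.8 -185.5   10. ]
FL [465.8 155.9  10. ]
edge n [ 525.6 -120.2   54. ]
edge f [ 564.9 -113.8   54. ]
hinge n [ 527.1 -144.2   29. ]
hinge f [ 568.6 -138.8   29. ]
mid edge [507.6  -2.8  54. ]
mid edge f [546.9   4.6  54. ]
wFL [466.5 160.   10. ]
wBL [648.8 188.7  10. ]
greenedge [497.4  68.4  54. ]
greenedge [537.6  71.6  54. ]
rededge [509.    4.6  54. ]
rededge [549.9   8.2  54. ]
```

Board centre is about (588,-15) with yaw about 9°, which agrees with the measured edges to about 4 mm. So the right hinge is at about (552,-142) and its free edge at about (547,-114). I'll shut the hand, align it, and go above board (-55,-60).

```bash
python3 -m creep '[{"hand":0,"spin":-9},{"hand":0,"tx":-0.03,"ty":0.005},{"hand":0,"tx":-0.03},{"hand":0,"tx":-0.025},{"hand":0}]'; python3 -m creep '[{"hand":0,"tz":0.035},{"hand":0,"tz":0.035},{"hand":0,"tz":0.03},{"hand":0},{"hand":0}]'
python3 - <<'E'
from h import *
o=get_obs();print(o['time'],o['tool_pos'],o['tcp_rot'],o['grip_width'],o['contact_force'])
cap('wrist','w1');cap('scene','s1')
a=cv2.imread('pics/s1.png')[130:295,235:435]
b=cv2.imread('pics/w1.png')
cv2.imwrite('pics/v1.png',np.hstack([cv2.resize(a,(400,330),interpolation=cv2.INTER_CUBIC),cv2.resize(b,(400,330))]))
E
```

```text
0.15 [5.24722108e+02 5.41646556e-02 2.40199027e+02] [-3.14043782e+00 -1.51142173e-04  1.57078039e+00] 91.65633107819727 [ 0.03420172  0.7327153  -0.68150012]invalid input at $[0]: expected keys hand, tx, ty, tz, spin
invalid input at $[0]: expected keys hand, tx, ty, tz, spin
```

View pics/v1.png

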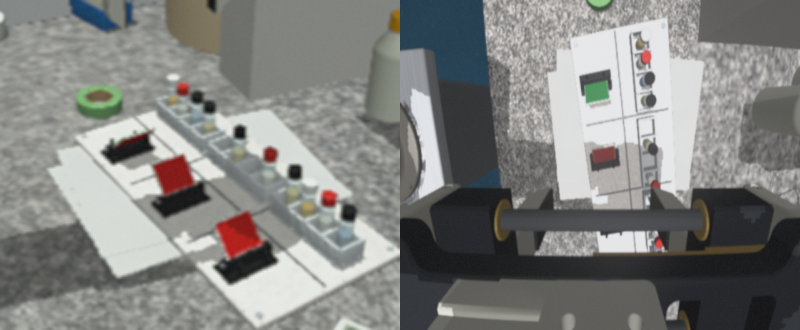

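The picture shows the scene unchanged: the rows were refused because every key is required. I'll send them again in full.

```bash
python3 -m creep '[{"hand":0,"tx":0,"ty":0,"tz":0,"spin":-9},{"hand":0,"tx":-0.03,"ty":0.005,"tz":0,"spin":0},{"hand":0,"tx":-0.03,"ty":0,"tz":0,"spin":0},{"hand":0,"tx":-0.025,"ty":0,"tz":0,"spin":0},{"hand":0,"tx":0,"ty":0,"tz":0,"spin":0}]' && python3 -m creep '[{"hand":0,"tx":0,"ty":0,"tz":0.035,"spin":0},{"hand":0,"tx":0,"ty":0,"tz":0.035,"spin":0},{"hand":0,"tx":0,"ty":0,"tz":0.03,"spin":0},{"hand":0,"tx":0,"ty":0,"tz":0,"spin":0},{"hand":0,"tx":0,"ty":0,"tz":0,"spin":0}]'
python3 - <<'E'
from h import *
cap('wrist','w2');cap('scene','s2')
a=cv2.imread('pics/s2.png')[130:295,235:435]
b=cv2.imread('pics/w2.png')
cv2.imwrite('pics/v2.png',np.hstack([cv2.resize(a,(400,330),interpolation=cv2.INTER_CUBIC),cv2.resize(b,(400,330))]))
E
```

```text
time: 0.88
tool_pos: [543.3, -84.5, 240.4]
tcp_rot: [-3.141, 0.0, 1.726]
contact_force: [-0.2, 0.4, -0.6]
grip_width: 45.9
finger_force: 0.0
time: 1.5
tool_pos: [543.9, -82.8, 142.0]
tcp_rot: [3.14, 0.001, 1.728]
contact_force: [0.3, 0.0, 0.1]
grip_width: 0.8
finger_force: 0.0
```

View pics/v2.png

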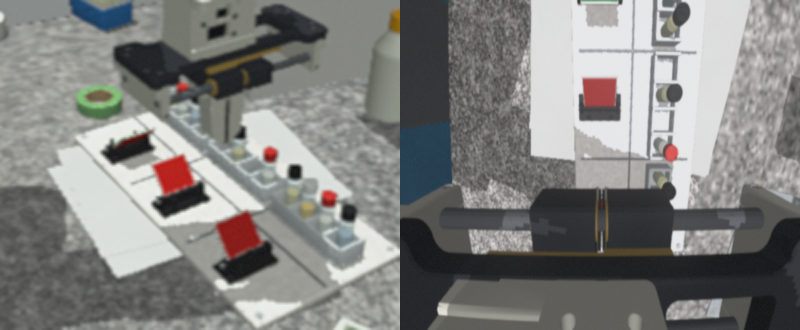

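The hand is shut and aligned with the tag column (wrist column ~602 against ~600), over the gap between the middle and right tags. I'll lower it so the tips are at ~44 mm.

```bash
python3 -m creep '[{"hand":0,"tx":0,"ty":0,"tz":0.03,"spin":0},{"hand":0,"tx":0,"ty":0,"tz":0.03,"spin":0},{"hand":0,"tx":0,"ty":0,"tz":0.024,"spin":0},{"hand":0,"tx":0,"ty":0,"tz":0,"spin":0},{"hand":0,"tx":0,"ty":0,"tz":0,"spin":0}]' && python3 -m creep '[{"hand":0,"tx":-0.01,"ty":0,"tz":0,"spin":0},{"hand":0,"tx":-0.008,"ty":0,"tz":0,"spin":0},{"hand":0,"tx":-0.006,"ty":0,"tz":0,"spin":0},{"hand":0,"tx":-0.006,"ty":0,"tz":0,"spin":0},{"hand":0,"tx":-0.006,"ty":0,"tz":0,"spin":0}]'
```

```text
time: 2.22
tool_pos: [544.2, -83.4, 58.2]
tcp_rot: [3.139, 0.001, 1.728]
contact_force: [-0.3, -0.2, 0.8]
grip_width: 0.6
finger_force: 0.0
time: 2.85
tool_pos: [548.9, -119.2, 56.7]
tcp_rot: [3.142, 0.0, 1.728]
contact_force: [0.5, -0.1, 1.1]
grip_width: 0.3
finger_force: 0.0
```

```bash
python3 -m creep '[{"hand":0,"tx":-0.006,"ty":0,"tz":0,"spin":0},{"hand":0,"tx":-0.006,"ty":0,"tz":0,"spin":0},{"hand":0,"tx":-0.006,"ty":0,"tz":0,"spin":0},{"hand":0,"tx":-0.006,"ty":0,"tz":0,"spin":0},{"hand":0,"tx":-0.005,"ty":0,"tz":0,"spin":0}]' && python3 -m creep '[{"hand":0,"tx":0,"ty":0,"tz":0,"spin":0},{"hand":0,"tx":0,"ty":0,"tz":0,"spin":0},{"hand":0,"tx":0.01,"ty":0,"tz":-0.01,"spin":0},{"hand":0,"tx":0.01,"ty":0,"tz":-0.04,"spin":0},{"hand":0,"tx":0,"ty":0,"tz":-0.05,"spin":0}]' && python3 -m creep '[{"hand":0,"tx":0.05,"ty":0,"tz":-0.05,"spin":0},{"hand":0,"tx":0.05,"ty":0,"tz":-0.03,"spin":0},{"hand":0,"tx":0.05,"ty":0,"tz":0,"spin":0},{"hand":0,"tx":0,"ty":0,"tz":0,"spin":0},{"hand":0,"tx":0,"ty":0,"tz":0,"spin":0}]'
python3 - <<'E'
from h import *
cap('scene','s3');cap('side','d3')
a=cv2.imread('pics/s3.png')[160:325,245:445]
b=cv2.imread('pics/d3.png')[160:325,245:445]
cv2.imwrite('pics/v3.png',np.hstack([cv2.resize(x,(400,330),interpolation=cv2.INTER_CUBIC) for x in(a,b)]))
E
```

```text
time: 3.48
tool_pos: [553.0, -146.2, 56.7]
tcp_rot: [-3.141, -0.003, 1.727]
contact_force: [-1.0, 15.1, 6.2]
grip_width: 0.4
finger_force: 7.5
time: 4.1
tool_pos: [549.6, -126.6, 157.5]
tcp_rot: [-3.14, -0.001, 1.729]
contact_force: [1.2, 0.1, 0.4]
grip_width: 0.2
finger_force: 0.0
time: 4.72
tool_pos: [527.8, 14.5, 231.2]
tcp_rot: [3.141, 0.001, 1.729]
contact_force: [0.6, -0.6, 0.4]
grip_width: 0.6
finger_force: 0.0
```

View pics/v3.png

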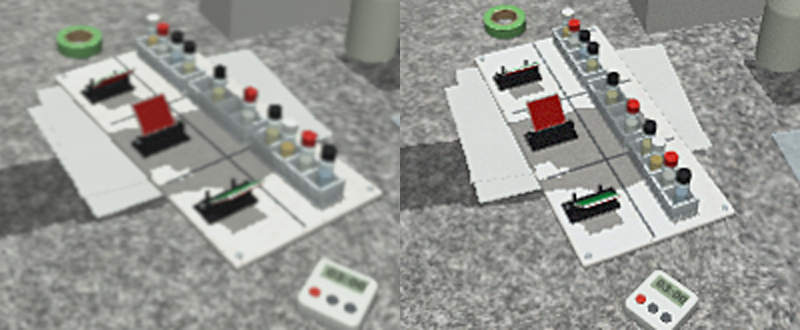

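The right tag has gone over and shows green; the vials, tape and timer look untouched. To check that the left and right tags are at their stops, I'll draw the predicted free edges at 0.785 rad (yellow) and 0.5 rad (magenta).

Run:
```python
from h import *
cap('wrist','w3')
C=np.array([588,-15.]);y=np.radians(9)
xh=np.array([np.cos(y),np.sin(y)]);yh=np.array([-np.sin(y),np.cos(y)])
def draw(f,by,x0,y0,w,h,s,sg=1):
    c=np.load(f'pics/{f}.npz');im=cv2.imread(f'pics/{f}.png')[y0:y0+h,x0:x0+w]
    im=cv2.resize(im,None,fx=s,fy=s,interpolation=cv2.INTER_CUBIC)
    for th,col in((.785,(0,255,255)),(.5,(255,0,255))):
        for bx in(-77,-33):
            b=C+bx*xh+(by-sg*42*np.sin(th))*yh
            X=np.array([[*b,24+42*np.cos(th)]])
            p=cv2.projectPoints(X,cv2.Rodrigues(c['R'])[0],c['t'].astype(float).ravel(),c['K'],np.array([float(c['k1']),0,0,0,0]))[0].ravel()
            cv2.circle(im,tuple(int(round(v)) for v in((p[0]-x0+.5)*s,(p[1]-y0+.5)*s)),3,col,-1)
    return cv2.resize(im,(260,260))
L=lambda f,*r:draw(f,*r)
top=np.hstack([draw('s3',120,275,180,50,50,6),draw('d3',120,280,180,50,50,6),draw('w3',120,280,60,100,100,4)])
bot=np.hstack([draw('s3',-120,330,235,50,50,6),draw('d3',-120,318,240,50,50,6),draw('s3',0,300,195,50,50,6,-1)])
cv2.imwrite('pics/v4.png',np.vstack([top,bot]))
```

```text
(no output)
```

View pics/v4.png

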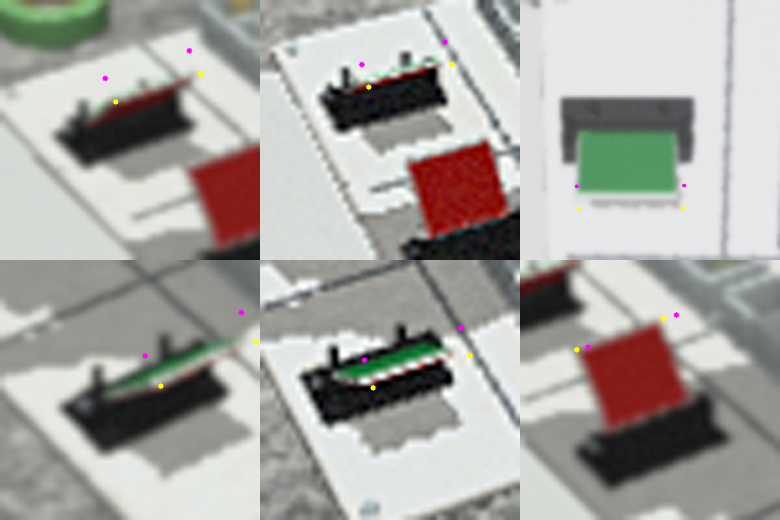

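In every view the left and right free edges sit at the yellow stop marks and well away from the 0.5 rad marks. The middle tag shows red against its left stop. Handing in.

```bash
python3 -c "from plant import close_job; print(close_job())"
```

```text
the job is handed in; nothing more can be done
None
```

I flipped the right tag to green and handed the job in; the left (full, green) and middle (two vials, red) tags were already correct, and in the last pictures all three sit at their stops with nothing else seen to have moved.

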